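Put the ring cutters away on the bent rail

TASK

Put the two pastry cutters away on the cutter rail, large one first. Slide the large cutter along the steel rod and round its bend until it hangs fully home against the wooden end plate; only then thread the small cutter from the worktop over the upturned tip of the rod, let go of it there and leave it on the rod with the large one still home. Do not knock the tin or the lemon about.

Things in the scene. Friction and masses are not known exactly. Their poses are not given: they have to be found in the camera images.
- cutter_rail: Cutter rail, fixed: a bent steel rod 10 mm thick on a wooden foot (x -50 to 150, y -55 to 75 mm, 10 mm thick). Origin on the worktop, below where the rod's two level legs would cross; z up. Rod axis 90 mm up. Far leg along y = 0, from x = 50 mm to the end plate's face at x = 132 mm. Near leg along x = 0, from y = 50 to 160 mm. At y = 160 mm the rod turns up
- rail_bend (a point): Centre of the rod's level quarter bend between near and far leg, radius 50 mm about this point (50, 50 mm from the rail's origin), 90 mm up; axes as the rail's. The rod is held only at the end plate, so a ring can slide all the way from the free tip to it
- rail_stop (a point): Where the far leg meets the pale wooden upright end plate (76 mm wide, 8 mm thick, top 118 mm up), on the rod's axis, 90 mm up; axes as the rail's
- rail_tip (a point): Top of the rod's upright free end, 145 mm up, at (0, 190 mm) in the rail's frame. Below it the rod is straight and upright for 20 mm, then bends with radius 30 mm into the near leg
- large_mid (a point): Middle of the large pastry cutter, a fluted light-metal ring 67 mm outside, about 50 mm inside, 35 mm long, 25 to 40 g. At the start it hangs loosely on the near leg (top of the ring on the rod, its middle about 24 mm below the rod's axis); it can be pushed along by its end faces. Axis z: the ring's own axis
- small_mid (a point): Middle of the small pastry cutter, a fluted light-metal ring 51 mm outside, 32 mm inside, 30 mm high, about 30 g, open at both ends, lying flat on the worktop, left or right of the rail. Can be gripped across the outside. Axis z: the ring's own axis. Let go over the tip, it slips down the rod by itself
- tin: Small food tin standing upright, 57 mm across, 72 mm high, on the other side of the rail from the small cutter; origin at the centre of its underside. Leave it alone
- lemon: Lemon, 71 x 53 x 51 mm, lying behind and to the left of the rail; origin at the centre of its underside. Leave it alone
Mind the look-alikes: they are no part of the job. What is shaped like the part that bears small_mid but purple is not meant.

How it is judged:
By the outcome, as a careful person would: the job done as asked, in the order asked, and still so for the second after the job is handed in, with the robot touching nothing.
It also fails if it takes over 61 s, if anything falls off the work surface, if the arm or the gripper's body presses on something with over 40 N, if the wrist force passes 120 N, or if a joint passes its speed limit or range.

ROBOT

A 6-joint arm with a two-finger parallel gripper is mounted at the origin on the work surface; the furniture and walls round the work are solid. World frame = base frame: x ahead of the robot, y to its left, z up, the work surface at z = 0. Lengths are in m, angles in degrees, forces in N, time in s.
With the tool pointing down it reaches from about 0.25 to 0.725 m from the base axis. Payload 9.7 kg.
Tool frame: the origin (TCP) lies at the very end of the fingers, on their centre line; the grasp point (between the pads) lies grasp_offset behind it (grasp_offset is the distance from the TCP to the grasp point, in m); z points along the fingers, y is the line along which they close (so a half turn about z gives the same grasp; the last joint's range is limited). The gripper opens to 85 mm and grips with 20 to 120 N. Pads are 22 mm wide; open, the fingers measure 114 mm over their backs; the gripper's body (76 mm by 85 mm) begins 54 mm behind the grasp point. The pads swing forward as they close: fully open they stand 13 mm farther back than shut.
Start: joints at [-74.427, 4.979, 10.078, 95.1, 0, 90], TCP at [0.148, -0.53, 0.231] pointing down, gripper open.
Joint ranges: [-179.16, 179.16], [-48.56, 103.87], [-65.8, 70.77], [-126.05, 130.52], [-82.76, 87.17], [-180, 180]. Speed limits (degrees/s): [127.2, 127.2, 147.25, 180, 180, 180].

INTERFACE

Orientations are given as [roll, pitch, yaw] about the fixed x, y, z axes, in that order (R = Rz(yaw) Ry(pitch) Rx(roll)).
In Python, from workcell import get_obs, camera, calibration, job_done, recognise, cut_out, mark_of, grasp_offset gives the robot as it stands.
- The arm moves only by the tool servo_tool, never from a script. Its argument "moves" is a list of rows, each a list of 3 entries, a list of its own where there are three numbers: the turn, a rotation vector about the tool's x, y, z in degrees, then the shift along the tool's x, y, z in m, then the opening in per cent of the stroke, from 0 (shut) to 100 (fully open). In form: [[[ax, ay, az], [x, y, z], claw], ...]. A call has 1 to 12 rows; each row shifts and turns the commanded pose from where the row before left it, along the tool's axes as they then stand; what a row does not reach is not made up. A row lasts 1/10 s, in which the tool goes at most 50 mm and 8.59 degrees, less where a joint would pass 70% of its speed; a pose out of reach is approached as far as the arm can. A call is refused whole if a number of a shift passes 0.05 or a number of a turn 8.59, either way. A call with a gripper value outside its range is refused whole. The fingers move at their own pace and stop on an object; "force" is the grip in N (left out, the last holds). Time passes only in rows, so rows that do not move let the fingers close. It gives the time, the measured TCP pose, the force, the opening and the grip force at its end, in the units of the state.
- get_obs(): the state, without advancing time (a new reading comes with each control period).
- camera(name): name is "side" or "top" or "wrist"; returns (picture, depth): 480x640x3 uint8, red, green, blue; 480x640 float32, m along the optical axis (not along the pixel's ray), 0 where there is no reading.
- calibration(name): a dict with "camera_matrix" (3x3 intrinsics, pixels), "R" (3x3) and "t" (3): a world point X has camera coordinates R X + t. Camera axes: x right, y down, z forward; pixel columns grow to the right and rows downward; lengths in m; the calibration is good to about 2 mm. A picture is of the moment at which its call begins: read the wrist's pose just before it. calibration takes no time and is no camera call; for the wrist camera it gives the pose at the moment of the call.
- job_done(): hands the job in; it is judged then, once.
Trained networks look in the newest picture that a camera, given by its name, has taken for a name from the list of things; names that differ only in an ending like _2 or _b are one class to them, and where a whole thing is asked for, a point or a joint stands for the part that bears it (a point fixed in the world has none). Each returns a list of dicts, best first, with "score" (0 to 1); they miss things now and then, are a little off and sometimes report something else, mostly with a low value. They report only what shows in the picture. A call takes as long as a camera call. They do not tell look-alikes from the thing itself.
- recognise(name, camera): "xyz" ([x, y, z] in m, in the coordinates of the camera as it stood for that picture, good to about 4 mm: the middle of the surface that is visible of it).
- cut_out(name, camera): "mask" (480x640 bool, what is visible of it).
- mark_of(name, camera): "xyz" ([x, y, z] in m, in the coordinates of the camera as it stood for that picture, good to about 4 mm: a listed point, or the origin of a listed thing).
The state is a dict: "time": time; "q": joint angles; "qd": joint speeds; "joint_efforts": joint torques, N m; "ee_pos": TCP position; "tcp_rot": TCP orientation; "wrist_force": force on the tool from outside, world axes, zero at the start; "torque": the same for the moment, N m; "opening": finger opening in m; "grasp_force": force on a finger pad.
Only numpy, scipy, OpenCV 4.12 (cv2) and the standard library are available. Lean on these libraries where they do the work, as an engineer would, in place of code of your own. Each camera call takes 0.05 s, during which the arm holds its last target. There are 200 camera calls.

## Working session

There is one attempt and no reset: what is moved stays moved. The work goes in short steps, Python scripts to look and compute and a tool call to move; the robot and the scene stay as the last step left them, time stands still between calls to the robot, and variables do not carry over. Pictures are saved under pics/ and viewed, at most 14 in all, crops included, and the job is handed in when it is done.

Besides the shell and the picture viewer there is one more tool, called after "Request:" as a command line: name --argument value ..., lists and objects as JSON in quotes. servo_tool: Moves the arm, as the interface text tells. Its arguments: {"type":"object","properties":{"moves":{"type":"array"},"force":{"type":"number"}},"required":["moves"]}

```bash
ls; mkdir -p pics; cat > h.py <<'E'
import numpy as np, cv2
from workcell import *
def w(p,c):
    k=calibration(c); return np.array(k["R"]).T@(np.array(p)-np.array(k["t"]))
def marks(names,cam,f=mark_of):
    for n in names:
        for d in f(n,cam)[:3]: print(cam,f.__name__,n,np.round(w(d["xyz"],cam),4),round(d["score"],2))
E
python3 - <<'E'
from h import *
o=get_obs(); print(o, grasp_offset)
ims=[]
for c in ["top","side"]:
    p,d=camera(c); ims.append(p); 
    np.save(f"{c}0.npy",d)
    cv2.imwrite(f"pics/{c}0.png",p[:,:,::-1])
    marks(["cutter_rail","rail_bend","rail_stop","rail_tip","large_mid","small_mid","tin","lemon"],c)
E
```

```text
pics
{'time': 0.0, 'q': array([-7.44257078e+01,  5.01103789e+00,  1.00321159e+01,  9.50987818e+01,
        5.53595467e-06,  9.00002943e+01]), 'qd': array([-0.07510849, -0.01122804, -0.08869639, -0.07842022,  0.03658123,
       -0.06728913]), 'joint_efforts': array([ 1.35141348e-03, -5.20400620e+01,  4.64796853e+01,  1.67515530e-02,
        1.65986648e-05,  8.98077388e-06]), 'ee_pos': array([ 0.14760436, -0.52957658,  0.23056272]), 'tcp_rot': array([-1.79922296e+02, -5.13684574e-06,  1.55739979e+01]), 'wrist_force': array([ 0.73765384, -0.44455914,  0.24570776]), 'torque': array([-0.0298752 ,  0.0231474 ,  0.04487526]), 'grasp_force': 0.0, 'opening': 0.08566247556507266} 0.0187
top call cutter_rail [ 4.964e-01 -3.630e-02  4.000e-04] 0.92
top call cutter_rail [0.478  0.0708 0.0667] 0.59
top call rail_bend [0.5379 0.0186 0.089 ] 0.63
top call rail_stop [ 0.6258 -0.013   0.0899] 0.68
top call rail_tip [0.4605 0.1515 0.1464] 0.81
top call large_mid [0.4791 0.0704 0.0658] 0.67
top call small_mid [0.4298 0.3281 0.0123] 0.68
top call small_mid [0.3932 0.2426 0.0149] 0.58
top call tin [ 0.4912 -0.276   0.0016] 0.9
top call lemon [0.6366 0.2039 0.0013] 0.84
side call cutter_rail [ 4.931e-01 -3.540e-02 -1.000e-04] 0.95
side call cutter_rail [0.4247 0.3304 0.0147] 0.75
side call cutter_rail [0.4639 0.1459 0.1415] 0.72
side call rail_bend [0.5363 0.0133 0.0929] 0.59
side call rail_bend [ 0.4958 -0.0381  0.0007] 0.46
side call rail_bend [ 0.6239 -0.0135  0.09  ] 0.37
side call rail_stop [ 0.6264 -0.0158  0.0921] 0.71
side call rail_tip [0.4273 0.327  0.0134] 0.7
side call rail_tip [0.4645 0.1479 0.1424] 0.55
side call large_mid [0.4772 0.0713 0.0628] 0.83
side call small_mid [0.4277 0.327  0.0146] 0.58
side call small_mid [0.3943 0.2451 0.0159] 0.56
side call tin [ 0.4924 -0.2767  0.0013] 0.76
side call tin [0.4666 0.1459 0.1438] 0.44
side call tin [0.4788 0.073  0.0646] 0.26
side call lemon [ 0.6334  0.2034 -0.003 ] 0.66
```

View pics/top0.png

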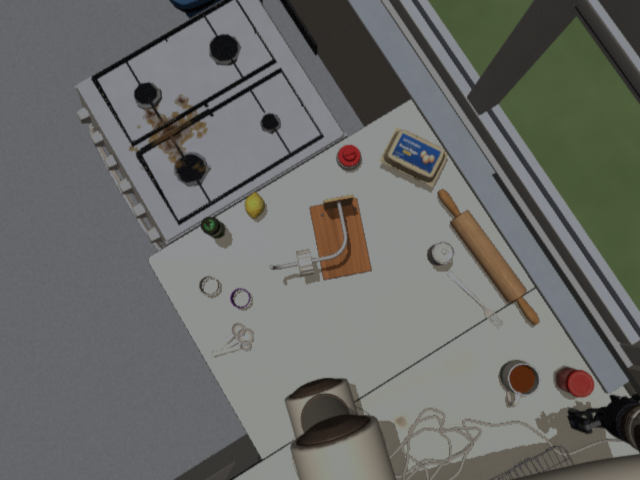

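View pics/side0.png

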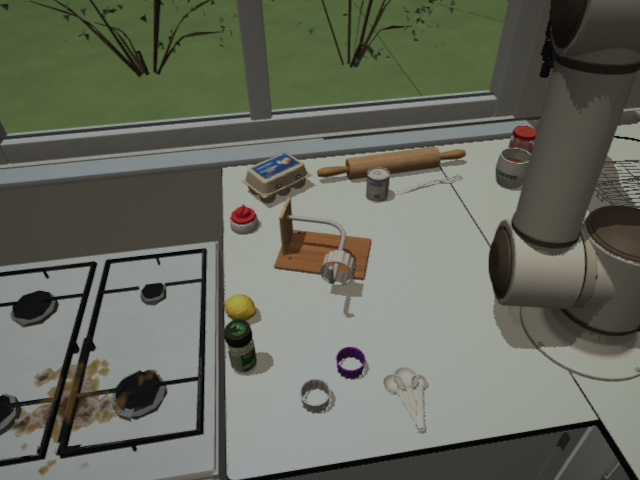

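The pictures agree with the networks. The steel ring is at top px (209,286) and the purple one at (241,298). The large ring hangs at (306,262), the rod tip is at (273,268) and the plate at (340,200). The target is the steel one, near (0.429, 0.328). I'll fit the rail pose and refine the rings.

```bash
cat >> h.py <<'E'
def cloud(mask,d,c):
    k=calibration(c); K=np.array(k["camera_matrix"]); v,u=np.nonzero(mask&(d>0)); z=d[v,u]
    P=np.c_[(u-K[0,2])/K[0,0]*z,(v-K[1,2])/K[1,1]*z,z]
    return (P-np.array(k["t"]))@np.array(k["R"])
E
python3 - <<'E'
from h import *
L=np.array([[0,0],[0,0],[50,50],[50,50],[132,0],[132,0],[0,190],[0,190]])/1000
W=np.array([[.4964,-.0363],[.4931,-.0354],[.5379,.0186],[.5363,.0133],[.6258,-.013],[.6264,-.0158],[.4605,.1515],[.4645,.1479]])
lm,wm=L.mean(0),W.mean(0); H=(L-lm).T@(W-wm); th=np.arctan2(H[0,1]-H[1,0],H[0,0]+H[1,1])
R=np.array([[np.cos(th),-np.sin(th)],[np.sin(th),np.cos(th)]]); t=wm-R@lm
print("yaw",np.degrees(th),"org",t); print(np.round((L@R.T+t-W)*1000,1))
for c in ["top","side"]:
    p,d=camera(c)
    for n in ["small_mid","large_mid"]:
        for m in cut_out(n,c)[:3]:
            P=cloud(m["mask"],d,c); col=p[m["mask"]].mean(0)
            a=np.percentile(P,[3,97],axis=0); print(c,n,round(m["score"],2),len(P),col.round(),a.round(3).tolist(),"mid",(a.mean(0)).round(4), "rail",((a.mean(0)[:2]-t)@R).round(4))
E
```

```text
yaw 9.86198177376062 org [ 0.49556137 -0.03805642]
[[-0.8 -1.8]
 [ 2.5 -2.7]
 [-1.6  1.2]
 [-0.   6.5]
 [-0.2 -2.4]
 [-0.8  0.4]
 [ 2.5 -2.4]
 [-1.5  1.2]]
top small_mid 0.67 59 [84. 82. 78.] [[0.409, 0.303, 0.0], [0.446, 0.351, 0.031]] mid [0.4272 0.3268 0.0159] rail [-0.0048  0.3712]
top small_mid 0.67 41 [61. 47. 67.] [[0.382, 0.257, 0.002], [0.412, 0.27, 0.033]] mid [0.3968 0.2632 0.0174] rail [-0.0457  0.3138]
top large_mid 0.92 338 [128. 125. 121.] [[0.447, 0.055, 0.069], [0.504, 0.091, 0.101]] mid [0.4755 0.073  0.0852] rail [-0.0008  0.1128]
side small_mid 0.94 591 [59. 39. 67.] [[0.371, 0.22, 0.001], [0.416, 0.268, 0.031]] mid [0.3934 0.2443 0.0157] rail [-0.0523  0.2957]
side small_mid 0.58 570 [86. 84. 78.] [[0.405, 0.303, 0.002], [0.451, 0.35, 0.031]] mid [0.4282 0.3265 0.0164] rail [-0.0039  0.3708]
side large_mid 0.94 680 [117. 112. 102.] [[0.447, 0.053, 0.033], [0.508, 0.093, 0.099]] mid [0.4775 0.073  0.0658] rail [0.0013 0.1125]
```

Request:
servo_tool --moves '[[[0,0,8],[0,0,0],100],[[0,0,8],[0,0,0],100],[[0,0,8],[0,0,0],100],[[0,0,8],[0,0,0],100],[[0,0,8],[0,0,0],100],[[0,0,8],[0,0,0],100],[[0,0,8],[0,0,0],100],[[0,0,8],[0,0,0],100],[[0,0,8],[0,0,0],100],[[0,0,8],[0,0,0],100],[[0,0,8],[0,0,0],100],[[0,0,8],[0,0,0],100]]' --force 25

```text
time: 2.4
ee_pos: [0.122, -0.5354, 0.2312]
tcp_rot: [-178.7, 0.0, -77.8]
wrist_force: [-0.3, -0.4, 0.9]
opening: 0.0856
grasp_force: 0.0
```

Request:
servo_tool --moves '[[[0,0,0],[-0.036,-0.028,0],100],[[0,0,0],[-0.036,-0.028,0],100],[[0,0,0],[-0.036,-0.028,0],100],[[0,0,0],[-0.036,-0.028,0],100],[[0,0,0],[-0.036,-0.028,0],100],[[0,0,0],[-0.036,-0.028,0],100],[[0,0,0],[-0.036,-0.028,0],100],[[0,0,0],[-0.036,-0.028,0],100],[[0,0,0],[-0.036,-0.028,0],100],[[0,0,0],[-0.036,-0.028,0],100],[[0,0,0],[-0.036,-0.028,0],100],[[0,0,0],[-0.036,-0.028,0],100]]'

```text
time: 3.6
ee_pos: [0.1003, -0.1016, 0.2676]
tcp_rot: [-169.3, 0.8, -67.0]
wrist_force: [4.0, -8.3, 13.3]
opening: 0.0855
grasp_force: 0.0
```

```bash
cat > to.py <<'E'
import sys
from scipy.spatial.transform import Rotation as Ro
from h import *
# to.py x y z yaw : residual in tool axes
x,y,z,yaw=map(float,sys.argv[1:5]); o=get_obs()
R=Ro.from_euler("xyz",o["tcp_rot"],degrees=True); T=Ro.from_euler("xyz",[180,0,yaw],degrees=True)
print("t",round(o["time"],2),"pos",o["ee_pos"].round(4),"rot",o["tcp_rot"].round(1),"F",o["wrist_force"].round(1),"open",round(o["opening"],4))
print("shift",R.inv().apply(np.array([x,y,z])-o["ee_pos"]).round(4),"turn",(R.inv()*T).as_rotvec(degrees=True).round(2))
E
python3 to.py 0.477 0.0725 0.17 -80.14
```

```text
t 3.6 pos [ 0.1003 -0.1016  0.2676] rot [-169.3    0.8  -67. ] F [ 4.  -8.3 13.3] open 0.0855
shift [-0.0116 -0.3896  0.1727] turn [-10.51   2.02  13.05]
```

```bash
python3 -c "
from h import *
o=get_obs();print({k:np.round(o[k],2) for k in ['time','q','qd','ee_pos','tcp_rot','wrist_force','torque']})"
```

```text
{'time': np.float64(3.6), 'q': array([-67.03, -48.59, -23.33, 116.07,  10.65, 179.94]), 'qd': array([ 5.28, -0.79,  5.95, 28.53,  8.69, -0.06]), 'ee_pos': array([ 0.1 , -0.1 ,  0.27]), 'tcp_rot': array([-169.35,    0.8 ,  -66.98]), 'wrist_force': array([ 4.02, -8.27, 13.33]), 'torque': array([-0.56, -0.33, -0.07])}
```

Request:
servo_tool --moves '[[[0,0,0],[0,0,0],100]]'

```text
time: 3.7
ee_pos: [0.1005, -0.1022, 0.268]
tcp_rot: [-169.4, 0.8, -67.0]
wrist_force: [0.5, -1.4, -0.4]
opening: 0.0853
grasp_force: 0.0
```

```bash
python3 -c "
from h import *
o=get_obs();print({k:np.round(o[k],2) for k in ['time','q','qd','ee_pos','tcp_rot','wrist_force','torque']})"
```

```text
{'time': np.float64(3.7), 'q': array([-67.03, -48.53, -23.25, 116.04,  10.64, 179.94]), 'qd': array([-0.48, -0.09, -0.75, -4.93, -1.06, -0.07]), 'ee_pos': array([ 0.1 , -0.1 ,  0.27]), 'tcp_rot': array([-169.36,    0.75,  -66.97]), 'wrist_force': array([ 0.52, -1.43, -0.4 ]), 'torque': array([-0.14,  0.17,  0.  ])}
```

The wrist hit its range limit: yaw = q1 − q6 + 180, so the yaw should be +99.9, not −80. I'm backing the arm outward first.

Request:
servo_tool --moves '[[[0,0,0],[0.03,0,0],100],[[0,0,0],[0.04,0,0],100],[[0,0,0],[0.04,0,0],100],[[0,0,0],[0.04,0,0],100],[[0,0,0],[0.04,0,0],100],[[0,0,0],[0.04,0,0],100],[[0,0,0],[0,0,0],100]]'

```text
time: 4.4
ee_pos: [0.1918, -0.3184, 0.2625]
tcp_rot: [-169.4, 0.8, -67.0]
wrist_force: [-0.4, 1.3, -0.8]
opening: 0.0853
grasp_force: 0.0
```

```bash
python3 to.py 0.477 0.0725 0.22 99.86; python3 -c "
from h import *
print(get_obs()['q'].round(1))"
```

```text
t 4.4 pos [ 0.1918 -0.3184  0.2625] rot [-169.4    0.8  -67. ] F [-0.4  1.3 -0.8] open 0.0853
shift [-0.248  -0.3997  0.1215] turn [  -2.92  -15.28 -166.29]
[-67.  -18.1  -7.9 101.   10.6 180. ]
```

Request:
servo_tool --moves '[[[-5.3,0.4,0],[0,0,0],100],[[-5.3,0.4,0],[0,0,0],100],[[0,0,-8.4],[0,0,0],100],[[0,0,-8.4],[0,0,0],100],[[0,0,-8.4],[0,0,0],100],[[0,0,-8.4],[0,0,0],100],[[0,0,-8.4],[0,0,0],100],[[0,0,-8.4],[0,0,0],100],[[0,0,-8.4],[0,0,0],100],[[0,0,-8.4],[0,0,0],100],[[0,0,-8.4],[0,0,0],100],[[0,0,-8.4],[0,0,0],100]]'

```text
time: 5.6
ee_pos: [0.16, -0.3288, 0.265]
tcp_rot: [179.9, -1.4, 19.2]
wrist_force: [1.2, -0.4, -0.1]
opening: 0.0853
grasp_force: 0.0
```

```bash
python3 to.py 0.477 0.0725 0.22 99.86
```

```text
t 5.6 pos [ 0.16   -0.3288  0.265 ] rot [179.9  -1.4  19.2] F [ 1.2 -0.4 -0.1] open 0.0853
shift [ 0.4301 -0.2746  0.0555] turn [  1.06  -1.15 -80.64]
```

Request:
servo_tool --moves '[[[0.5,-0.6,0],[0.035,-0.022,0],100],[[0.5,-0.5,0],[0.036,-0.023,0],100],[[0,0,0],[0.036,-0.023,0],100],[[0,0,0],[0.036,-0.023,0],100],[[0,0,0],[0.036,-0.023,0],100],[[0,0,0],[0.036,-0.023,0],100],[[0,0,0],[0.036,-0.023,0],100],[[0,0,0],[0.036,-0.023,0],100],[[0,0,0],[0.036,-0.023,0],100],[[0,0,0],[0.036,-0.023,0],100],[[0,0,0],[0.036,-0.023,0],100],[[0,0,0],[0.035,-0.022,0],100]]'

```text
time: 6.8
ee_pos: [0.4792, 0.0714, 0.2731]
tcp_rot: [-179.0, -0.4, 18.9]
wrist_force: [0.8, -1.6, -0.4]
opening: 0.0856
grasp_force: 0.0
```

Request:
servo_tool --moves '[[[0,0,-8],[0,0,0],100],[[0,0,-8],[0,0,0],100],[[0,0,-8],[0,0,0],100],[[0,0,-8],[0,0,0],100],[[0,0,-8],[0,0,0],100],[[0,0,-8],[0,0,0],100],[[0,0,-8],[0,0,0],100],[[0,0,-8],[0,0,0],100],[[0,0,-8],[0,0,0],100],[[0,0,-8],[0,0,0],100],[[0,0,0],[0,0,0],100]]'

```text
time: 7.9
ee_pos: [0.4783, 0.0696, 0.273]
tcp_rot: [179.8, -1.1, 99.0]
wrist_force: [0.0, 0.1, -0.1]
opening: 0.0855
grasp_force: 0.0
```

```bash
python3 to.py 0.477 0.0725 0.17 99.86
python3 - <<'E'
from h import *
p,d=camera("wrist"); cv2.imwrite("pics/w1.png",p[:,:,::-1])
marks(["rail_bend","rail_stop","rail_tip","large_mid","small_mid"],"wrist")
E
```

```text
t 7.9 pos [0.4783 0.0696 0.273 ] rot [179.8  -1.1  99. ] F [ 0.   0.1 -0.1] open 0.0855
shift [ 0.0012 -0.0012  0.103 ] turn [ 0.24 -1.07 -0.86]
wrist call rail_bend [0.5345 0.0159 0.0891] 0.57
wrist call rail_stop [ 0.6271 -0.0157  0.0894] 0.65
wrist call rail_tip [0.467  0.1444 0.1415] 0.75
wrist call large_mid [0.4789 0.0728 0.0653] 0.67
```

View pics/w1.png

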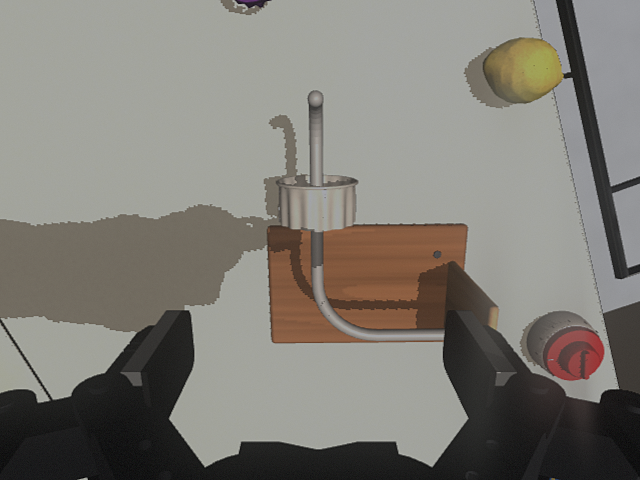

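The wrist view shows the ring at (318,203) centred between the fingers, the near leg vertical in the image and the tip at (316,98). Descending to grip.

Request:
servo_tool --moves '[[[0.2,-1.0,-0.8],[0.003,-0.001,0.03],100],[[0,0,0],[0,0,0.04],100],[[0,0,0],[0,0,0.04],100],[[0,0,0],[0,0,0.04],100],[[0,0,0],[0,0,0.04],100],[[0,0,0],[0,0,0.041],100],[[0,0,0],[0,0,0],100]]'

```text
time: 8.9
ee_pos: [0.4732, 0.0729, 0.0368]
tcp_rot: [-179.5, -0.1, 99.6]
wrist_force: [-0.9, -0.5, 0.4]
opening: 0.0856
grasp_force: 0.0
```

```bash
python3 to.py 0.478 0.0727 0.042 99.86
```

```text
t 8.9 pos [0.4732 0.0729 0.0368] rot [-1.795e+02 -1.000e-01  9.960e+01] F [-0.9 -0.5  0.4] open 0.0856
shift [-0.001   0.0046 -0.0052] turn [-0.52 -0.1  -0.23]
```

Request:
servo_tool --moves '[[[-0.5,0,-0.2],[0,0.005,-0.005],100],[[0,0,0],[0,0,0],60],[[0,0,0],[0,0,0],60],[[0,0,0],[0,0,0],60],[[0,0,0],[0,0,0],60],[[0,0,0],[0,0,0],60]]' --force 25

```text
time: 9.5
ee_pos: [0.4835, 0.0745, 0.0502]
tcp_rot: [179.2, -0.1, 99.9]
wrist_force: [-0.8, -1.0, 8.6]
opening: 0.0651
grasp_force: 25.3
```

Request:
servo_tool --moves '[[[0,0,0],[0,0,0],60],[[0,0,0],[0,0,0],60]]'

```text
time: 9.7
ee_pos: [0.4836, 0.0745, 0.0502]
tcp_rot: [179.2, -0.1, 99.9]
wrist_force: [0.1, -0.6, 8.3]
opening: 0.0655
grasp_force: 25.3
```

```bash
python3 to.py 0.478 0.0727 0.042 99.86; python3 -c "
from h import *
p,d=camera('wrist'); q,_=camera('side'); cv2.imwrite('pics/g1.png',np.hstack([cv2.resize(p,(400,300)),cv2.resize(q[180:330,250:450],(400,300))])[:,:,::-1])
marks(['large_mid'],'side')"
```

```text
t 9.7 pos [0.4836 0.0745 0.0502] rot [ 1.792e+02 -1.000e-01  9.990e+01] F [ 0.1 -0.6  8.3] open 0.0655
shift [-0.0008 -0.0059  0.0081] turn [ 0.77 -0.08  0.02]
side call large_mid [0.4844 0.0766 0.0677] 0.83
```

View pics/g1.png

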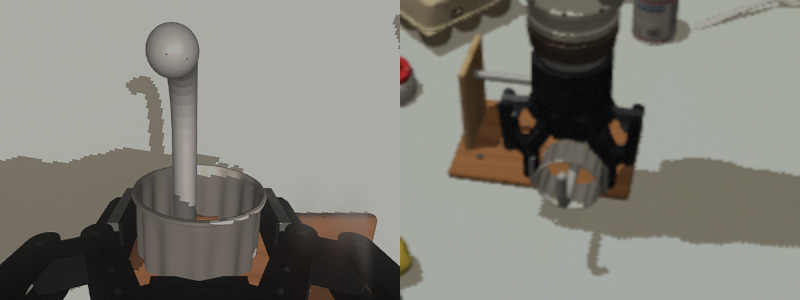

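The ring is gripped between the pads. The rod sits slightly left of centre inside it, and the ring is pressed down on the rod. Lifting to centre it on the rod.

Request:
servo_tool --moves '[[[0,0,0],[0,0,-0.01],60],[[0,0,0],[0,0,-0.01],60],[[0,0,0],[0,0,-0.005],60],[[0,0,0],[0,0,0],60],[[0,0,0],[0,0,0],60]]'

```text
time: 10.35
ee_pos: [0.4814, 0.0742, 0.0719]
tcp_rot: [179.5, -0.1, 99.9]
wrist_force: [0.1, -0.0, -0.7]
opening: 0.0653
grasp_force: 28.1
```

```bash
python3 to.py 0.477 0.0727 0.074 99.86; python3 -c "
from h import *
p,d=camera('wrist'); marks(['large_mid','rail_tip'],'wrist'); cv2.imwrite('pics/g2.png',p[:,:,::-1])
camera('side');marks(['large_mid'],'side')"
```

```text
t 10.35 pos [0.4814 0.0742 0.0719] rot [ 1.795e+02 -1.000e-01  9.990e+01] F [ 0.1 -0.  -0.7] open 0.0653
shift [-0.0007 -0.0046 -0.0021] turn [ 0.48 -0.09  0.03]
wrist call large_mid [0.4817 0.0714 0.0881] 0.93
wrist call rail_tip [0.4613 0.1444 0.1422] 0.8
side call large_mid [0.4791 0.0719 0.0849] 0.59
```

View pics/g2.png

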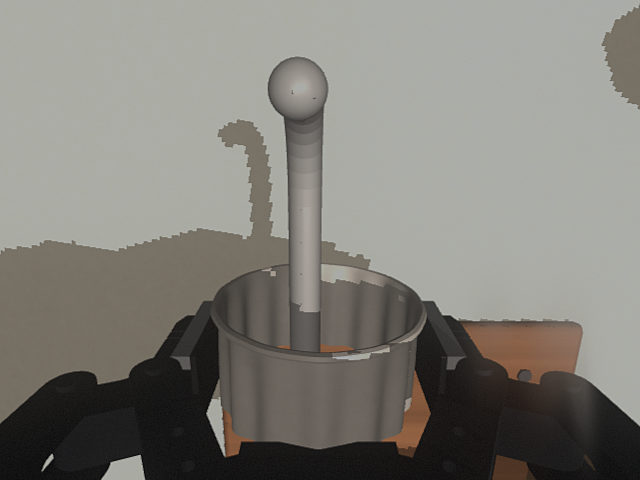

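Free now, and the force is about 0. The rod is at px 303 against the ring centre at 320, so the ring is about 5 mm off, which agrees with my rail fit. Sliding along the near leg, then the first half of the bend.

Request:
servo_tool --moves '[[[0,0,0],[-0.008,-0.005,-0.002],60],[[0,0,0],[-0.015,0,0],60],[[0,0,0],[-0.015,0,0],60],[[0,0,0],[-0.015,0,0],60],[[0,0,0],[-0.01,0,0],60],[[0,0,-7.5],[-0.0065,0.0004,0],60],[[0,0,-7.5],[-0.0065,0.0004,0],60],[[0,0,-7.5],[-0.0065,0.0004,0],60],[[0,0,-7.5],[-0.0065,0.0004,0],60],[[0,0,-7.5],[-0.0065,0.0004,0],60],[[0,0,-7.5],[-0.0065,0.0004,0],60],[[0,0,0],[0,0,0],60]]'

```text
time: 11.8
ee_pos: [0.5077, -0.0216, 0.0737]
tcp_rot: [179.6, 0.3, 145.0]
wrist_force: [-0.6, 0.2, 0.3]
opening: 0.065
grasp_force: 28.1
```

```bash
cat > rail.py <<'E'
from h import *
th=np.radians(9.86); R=np.array([[np.cos(th),-np.sin(th)],[np.sin(th),np.cos(th)]]); t=np.array([.4955,-.038])
def rl(p): return (np.array(p)[:2]-t)@R
def wd(p): return R@np.array(p)+t
if __name__=="__main__":
    o=get_obs(); print("rail",(rl(o["ee_pos"])*1000).round(1),"z",o["ee_pos"][2].round(4),"yaw-rail",(o["tcp_rot"]-[0,0,9.86]).round(1),o["wrist_force"].round(1)); print("arc pt",50-50*np.cos(np.pi/4), wd([.0146,.0146]))
E
python3 rail.py; python3 to.py .5074 -.0211 .073 144.86
```

```text
rail [14.8 14. ] z 0.0737 yaw-rail [179.6   0.3 135.1] [-0.6  0.2  0.3]
arc pt 14.644660940672622 [ 0.50738422 -0.02111553]
t 11.8 pos [ 0.5077 -0.0216  0.0737] rot [179.6   0.3 145. ] F [-0.6  0.2  0.3] open 0.065
shift [0.0006 0.0002 0.0007] turn [0.39 0.27 0.11]
```

Request:
servo_tool --moves '[[[0,0,-7.5],[-0.0065,0.0004,0],60],[[0,0,-7.5],[-0.0065,0.0004,0],60],[[0,0,-7.5],[-0.0065,0.0004,0],60],[[0,0,-7.5],[-0.0065,0.0004,0],60],[[0,0,-7.5],[-0.0065,0.0004,0],60],[[0,0,-7.5],[-0.0065,0.0004,0],60],[[0,0,0],[-0.014,0,0],60],[[0,0,0],[-0.014,0,0],60],[[0,0,0],[-0.014,0,0],60],[[0,0,0],[-0.01,0,0],60],[[0,0,0],[0,0,0],60]]'

```text
time: 12.9
ee_pos: [0.5964, -0.0203, 0.0742]
tcp_rot: [179.9, 0.5, -170.2]
wrist_force: [-0.6, 0.4, -0.1]
opening: 0.0651
grasp_force: 28.1
```

```bash
python3 rail.py; python3 -c "
from h import *
p,d=camera('side'); marks(['large_mid'],'side'); cv2.imwrite('pics/s2.png',cv2.resize(p[160:310,240:440],(800,600))[:,:,::-1])"
```

```text
rail [1.024e+02 1.000e-01] z 0.0742 yaw-rail [ 179.9    0.5 -180.1] [-0.6  0.4 -0.1]
arc pt 14.644660940672622 [ 0.50738422 -0.02111553]
side call large_mid [ 0.5973 -0.0207  0.0874] 0.62
```

View pics/s2.png

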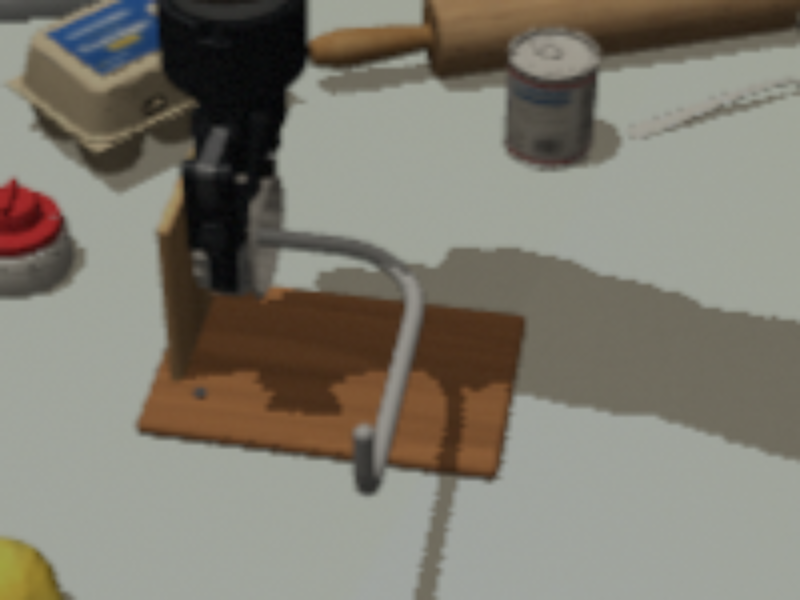

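Ring and fingers are now in front of the plate (about px 235,240), around 10 mm short. Pushing gently home.

Request:
servo_tool --moves '[[[0,0,0],[-0.005,0,0],60],[[0,0,0],[-0.004,0,0],60],[[0,0,0],[-0.001,0,0],60],[[0,0,0],[-0.001,0,0],60],[[0,0,0],[0,0,0],60]]'

```text
time: 13.5
ee_pos: [0.6061, -0.0188, 0.0745]
tcp_rot: [179.9, 0.4, -170.1]
wrist_force: [-4.2, -1.1, 2.4]
opening: 0.0647
grasp_force: 27.9
```

Request:
servo_tool --moves '[[[0,0,0],[-0.001,0,0],60],[[0,0,0],[-0.001,0,0],60],[[0,0,0],[0,0,0],60]]'

```text
time: 13.8
ee_pos: [0.6068, -0.0189, 0.0742]
tcp_rot: [179.9, 0.2, -170.1]
wrist_force: [-10.6, -3.0, 4.7]
opening: 0.065
grasp_force: 26.5
```

Request:
servo_tool --moves '[[[0,0,0],[0.002,0,0.004],60],[[0,0,0],[0,0,0.006],60],[[0,0,0],[0,0,0.006],60],[[0,0,0],[-0.001,0,0.002],60],[[0,0,0],[0,0,0],60]]'

```text
time: 14.3
ee_pos: [0.6068, -0.0185, 0.0554]
tcp_rot: [179.9, 0.3, -170.1]
wrist_force: [-5.8, -1.2, -0.8]
opening: 0.0651
grasp_force: 27.7
```

Request:
servo_tool --moves '[[[0,0,0],[0,0,0],100],[[0,0,0],[0,0,0],100],[[0,0,0],[0,0,0],100],[[0,0,0],[0,0,0],100],[[0,0,0],[0,0,0],100]]'

```text
time: 14.8
ee_pos: [0.6081, -0.0184, 0.0567]
tcp_rot: [179.9, 0.5, -170.1]
wrist_force: [0.7, 0.0, -0.2]
opening: 0.0851
grasp_force: 0.0
```

Request:
servo_tool --moves '[[[0,0,0],[0,0,-0.02],100],[[0,0,0],[0,0,-0.04],100],[[0,0,0],[0,0,-0.04],100],[[0,0,0],[0.02,0,-0.04],100],[[0,0,0],[0.04,0,-0.01],100],[[0,0,0],[0.04,0,0],100],[[0,0,0],[0,0,0],100]]'

```text
time: 15.5
ee_pos: [0.505, -0.0366, 0.207]
tcp_rot: [179.9, 0.5, -170.2]
wrist_force: [1.5, 0.2, -0.6]
opening: 0.0852
grasp_force: 0.0
```

```bash
python3 rail.py; python3 - <<'E'
from h import *; from rail import rl
ims=[]
for c in ["side","top","wrist"]:
    p,d=camera(c); ims.append(p)
    for m in cut_out("large_mid",c)[:1]:
        P=cloud(m["mask"],d,c); P=np.c_[np.array([rl(x) for x in P]),P[:,2]]; print(c,m["score"],np.percentile(P,[3,10,50,90,97],axis=0).round(4).tolist())
a=cv2.resize(ims[0][180:300,250:410],(400,300)); b=cv2.resize(ims[2],(400,300))
cv2.imwrite("pics/r1.png",np.hstack([a,b])[:,:,::-1])
E
```

```text
rail [ 9.6 -0.2] z 0.207 yaw-rail [ 179.9    0.5 -180. ] [ 1.5  0.2 -0.6]
arc pt 14.644660940672622 [ 0.50738422 -0.02111553]
side 0.78 [[0.0983, -0.0281, 0.0374], [0.1002, -0.0188, 0.0456], [0.1116, 0.018, 0.0827], [0.1282, 0.0304, 0.0972], [0.1308, 0.0318, 0.0988]]
wrist 0.83 [[0.0972, -0.0306, 0.0352], [0.0984, -0.0259, 0.0366], [0.1126, -0.0016, 0.0847], [0.1278, 0.0234, 0.0956], [0.1308, 0.0284, 0.097]]
```

View pics/r1.png

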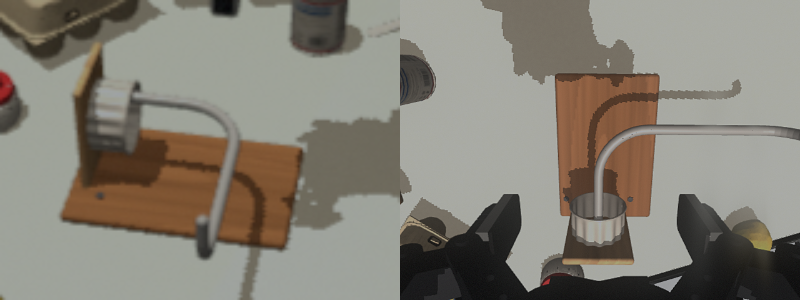

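The large ring spans rail x of about 97–131 mm, so it is against the plate face at 132. In the picture it sits at the plate (115,110). Now to the small steel ring.

Request:
servo_tool --moves '[[[0,0,8.2],[0,0,0],100],[[0,0,8.2],[0,0,0],100],[[0,0,8.2],[0,0,0],100],[[0,0,8.2],[0,0,0],100],[[0,0,8.2],[0,0,0],100],[[0,0,8.2],[0,0,0],100],[[0,0,8.2],[0,0,0],100],[[0,0,8.2],[0,0,0],100],[[0,0,8.2],[0,0,0],100],[[0,0,8.2],[0,0,0],100],[[0,0,8],[0,0,0],100]]'

```text
time: 16.9
ee_pos: [0.5089, -0.0359, 0.2051]
tcp_rot: [179.6, -0.1, 99.6]
wrist_force: [0.4, -0.5, 0.2]
opening: 0.085
grasp_force: 0.0
```

Request:
servo_tool --moves '[[[0,0,0],[0.03,-0.001,0],100],[[0,0,0],[0.033,-0.001,0],100],[[0,0,0],[0.033,-0.001,0],100],[[0,0,0],[0.033,-0.001,0],100],[[0,0,0],[0.033,-0.001,0],100],[[0,0,0],[0.033,-0.001,0],100],[[0,0,0],[0.033,-0.001,0],100],[[0,0,0],[0.033,-0.001,0],100],[[0,0,0],[0.033,-0.001,0],100],[[0,0,0],[0.025,-0.001,0],100],[[0,0,0],[0,0,0],100]]'

```text
time: 18.0
ee_pos: [0.4432, 0.2793, 0.2052]
tcp_rot: [179.6, -0.1, 100.1]
wrist_force: [0.2, -1.2, -0.3]
opening: 0.0854
grasp_force: 0.0
```

```bash
python3 rail.py; python3 - <<'E'
from h import *; from rail import rl
p,d=camera("wrist"); cv2.imwrite("pics/w3.png",p[:,:,::-1])
for m in cut_out("small_mid","wrist")[:2]:
    P=cloud(m["mask"],d,"wrist"); P=P[P[:,2]>.02]; a=np.percentile(P,[2,98],axis=0); print(m["score"],len(P),p[m["mask"]].mean(0).round(),a.round(4).tolist(),a.mean(0).round(4))
    (x,y),r=cv2.minEnclosingCircle(P[P[:,2]>.025][:,:2].astype(np.float32)); print("circ",x,y,r)
marks(["small_mid"],"wrist")
E
python3 to.py .428 .3268 .1 99.86
```

```text
rail [  2.8 321.6] z 0.2052 yaw-rail [ 1.796e+02 -1.000e-01  9.020e+01] [ 0.2 -1.2 -0.3]
arc pt 14.644660940672622 [ 0.50738422 -0.02111553]
0.84 978 [115. 112. 105.] [[0.4053, 0.2992, 0.0218], [0.4541, 0.348, 0.03]] [0.4297 0.3236 0.0259]
circ 0.42973819375038147 0.3235757350921631 0.025839941576123238
0.79 891 [55. 44. 58.] [[0.3711, 0.2179, 0.0208], [0.4194, 0.2661, 0.03]] [0.3953 0.242  0.0254]
circ 0.3951435983181 0.24144624173641205 0.025829430669546127
t 18.15 pos [0.4438 0.2764 0.2057] rot [ 1.796e+02 -1.000e-01  9.990e+01] F [ 1.  -0.1  0.2] open 0.0859
shift [ 0.0522 -0.0077  0.1057] turn [ 0.42 -0.06  0.06]
```

View pics/w3.png

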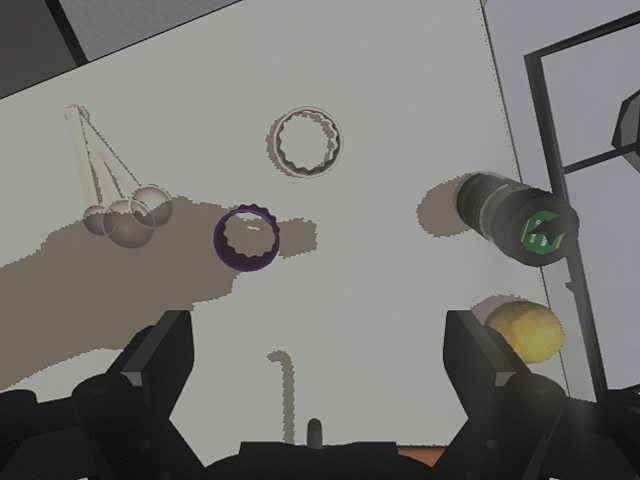

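The steel ring is at (307,142) and the purple one at (247,238). The green jar and lemon are well clear of it. Fitted centre is about (0.429, 0.325) with r 25.8 mm, which is right for a 51 mm ring. Descending.

Request:
servo_tool --moves '[[[0.4,0,0],[0.025,-0.003,0.02],100],[[0,0,0],[0.025,-0.003,0.03],100],[[0,0,0],[0,0,0.04],100],[[0,0,0],[0,0,0.04],100],[[0,0,0],[0,0,0.03],100],[[0,0,0],[0,0,0.02],100],[[0,0,0],[0,0,0.01],100],[[0,0,0],[0,0,0],100],[[0,0,0],[0,0,0],100]]'

```text
time: 19.05
ee_pos: [0.4301, 0.325, 0.0173]
tcp_rot: [179.9, -0.1, 99.9]
wrist_force: [0.3, 0.4, 0.1]
opening: 0.0852
grasp_force: 0.0
```

```bash
python3 to.py .429 .325 .008 99.86
```

```text
t 19.05 pos [0.4301 0.325  0.0173] rot [ 1.799e+02 -1.000e-01  9.990e+01] F [0.3 0.4 0.1] open 0.0852
shift [ 0.0002 -0.0011  0.0093] turn [ 0.13 -0.12 -0.01]
```

Request:
servo_tool --moves '[[[0,0,0],[0,-0.001,0.008],100],[[0,0,0],[0,0,0],40],[[0,0,0],[0,0,0],40],[[0,0,0],[0,0,0],40],[[0,0,0],[0,0,0],40],[[0,0,0],[0,0,0],40],[[0,0,0],[0,0,0],40],[[0,0,0],[0,0,0],40],[[0,0,0],[0,0,0],40]]' --force 25

```text
time: 19.95
ee_pos: [0.4286, 0.3251, 0.0088]
tcp_rot: [179.9, -0.1, 99.9]
wrist_force: [-1.5, -0.5, 5.9]
opening: 0.0492
grasp_force: 26.3
```

Request:
servo_tool --moves '[[[0,0,0],[0,0,-0.02],40],[[0,0,0],[0,0,-0.03],40],[[0,0,0],[0,0,-0.03],40],[[0,0,0],[0,0,-0.03],40],[[0,0,0],[0,0,-0.03],40],[[0,0,0],[0,0,-0.03],40],[[0,0,0],[0,0,0],40]]'

```text
time: 20.65
ee_pos: [0.4295, 0.3255, 0.1824]
tcp_rot: [179.6, -0.2, 99.9]
wrist_force: [-0.2, -0.0, 0.1]
opening: 0.0493
grasp_force: 26.2
```

```bash
python3 - <<'E'
from h import *; from rail import rl,wd
print("tip fit",wd([0,.19]))
for c in ["side","top","wrist"]:
    p,d=camera(c); P=cloud(np.ones(d.shape,bool),d,c)
    q=P[(P[:,2]>.125)&(P[:,2]<.155)&(np.hypot(P[:,0]-.463,P[:,1]-.149)<.02)]
    if len(q): a=np.percentile(q,[2,98],axis=0); print(c,len(q),a.round(4).tolist(),a.mean(0).round(4))
    for m in cut_out("small_mid",c)[:2]:
        P=cloud(m["mask"],d,c); 
        if len(P): a=np.percentile(P,[2,98],axis=0); print(c,"small",round(m["score"],2),a.round(4).tolist(),a.mean(0).round(4))
    if c=="wrist": cv2.imwrite("pics/w4.png",p[:,:,::-1])
E
python3 to.py .463 .149 .18 99.86
```

```text
tip fit [0.46296415 0.14919353]
side small 0.88 [[0.3701, 0.2201, 0.0006], [0.4163, 0.2687, 0.0311]] [0.3932 0.2444 0.0159]
side small 0.75 [[0.4061, 0.2093, 0.0024], [0.4665, 0.351, 0.2043]] [0.4363 0.2802 0.1034]
top 16 [[0.4579, 0.146, 0.1307], [0.4669, 0.153, 0.1467]] [0.4624 0.1495 0.1387]
top small 0.44 [[0.4057, 0.3012, 0.1698], [0.4482, 0.3151, 0.2017]] [0.427  0.3082 0.1857]
wrist small 0.93 [[0.405, 0.3015, 0.1679], [0.4514, 0.3493, 0.1973]] [0.4282 0.3254 0.1826]
wrist small 0.83 [[0.3701, 0.2233, -0.0001], [0.4182, 0.268, 0.0295]] [0.3942 0.2456 0.0147]
t 20.95 pos [0.4278 0.3243 0.1768] rot [-180.    -0.    99.9] F [-1.  -0.9 -0.9] open 0.0492
shift [-0.1787  0.0045 -0.0033] turn [-0.04 -0.03  0.03]
```

View pics/w4.png

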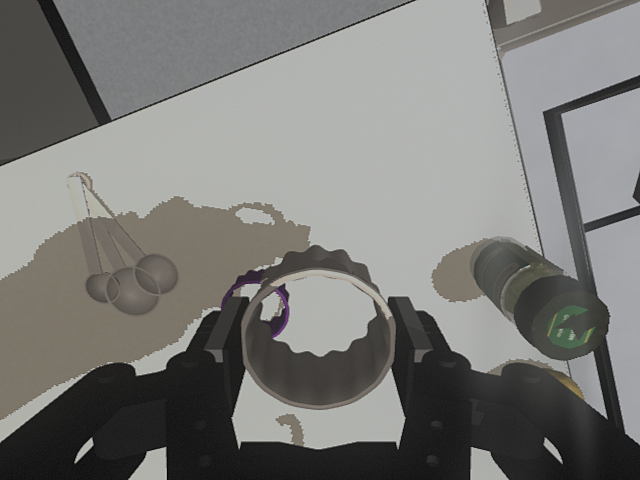

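The steel ring is held level between the pads (centre about px 318,340) and the purple one is still on the table. Moving over the tip.

Request:
servo_tool --moves '[[[0,0,0],[-0.02,0.001,0],40],[[0,0,0],[-0.03,0.001,0],40],[[0,0,0],[-0.03,0.001,0],40],[[0,0,0],[-0.03,0.001,0],40],[[0,0,0],[-0.03,0,0],40],[[0,0,0],[-0.025,0,0],40],[[0,0,0],[-0.012,0,0],40],[[0,0,0],[0,0,0],40],[[0,0,0],[0,0,0],40]]'

```text
time: 21.85
ee_pos: [0.4625, 0.1513, 0.1776]
tcp_rot: [180.0, -0.1, 99.9]
wrist_force: [-0.0, -0.6, -0.5]
opening: 0.0492
grasp_force: 26.2
```

```bash
python3 to.py .4627 .1493 .131 99.86; python3 - <<'E'
from h import *
p,d=camera("wrist"); q,e=camera("side"); cv2.imwrite("pics/w5.png",np.hstack([cv2.resize(p,(400,300)),cv2.resize(q[180:330,250:450],(400,300))])[:,:,::-1])
m=cut_out("small_mid","wrist")[0]; P=cloud(m["mask"],d,"wrist"); print(np.percentile(P,[2,98],axis=0).mean(0).round(4))
P=cloud(np.ones(d.shape,bool),d,"wrist"); k=(P[:,2]>.12)&(P[:,2]<.155)&(np.hypot(P[:,0]-.463,P[:,1]-.149)<.014); print(k.sum()); 
if k.sum(): print(np.percentile(P[k],[2,98],axis=0).round(4).tolist())
E
```

```text
t 21.85 pos [0.4625 0.1513 0.1776] rot [ 1.80e+02 -1.00e-01  9.99e+01] F [-0.  -0.6 -0.5] open 0.0492
shift [-0.0021 -0.0001  0.0466] turn [ 0.04 -0.1   0.01]
[0.4628 0.1528 0.1834]
310
[[0.4601, 0.1459, 0.1393], [0.4693, 0.1534, 0.1447]]
```

View pics/w5.png

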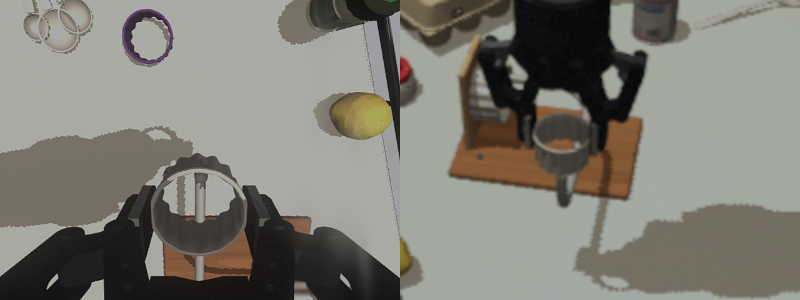

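Through the ring, the rod tip shows near the middle (px 202,178). Measured offset is about 2–3 mm against 11 mm of clearance. Lowering.

Request:
servo_tool --moves '[[[0,0,0],[-0.003,0.001,0.005],40],[[0,0,0],[0,0,0.01],40],[[0,0,0],[0,0,0.01],40],[[0,0,0],[0,0,0.01],40],[[0,0,0],[0,0,0.01],40],[[0,0,0],[0,0,0],40]]'

```text
time: 22.6
ee_pos: [0.4633, 0.148, 0.131]
tcp_rot: [-179.9, -0.1, 99.9]
wrist_force: [0.5, 0.4, -0.6]
opening: 0.0492
grasp_force: 26.2
```

```bash
python3 to.py .4627 .1493 .131 99.86; python3 - <<'E'
from h import *
p,d=camera("wrist"); q,e=camera("side"); cv2.imwrite("pics/w6.png",np.hstack([cv2.resize(p,(400,300)),cv2.resize(q[180:330,250:450],(400,300))])[:,:,::-1])
E
```

```text
t 22.6 pos [0.4633 0.148  0.131 ] rot [-1.799e+02 -1.000e-01  9.990e+01] F [ 0.5  0.4 -0.6] open 0.0492
shift [ 0.0014 -0.0004 -0.    ] turn [-0.08 -0.07  0.03]
```

View pics/w6.png

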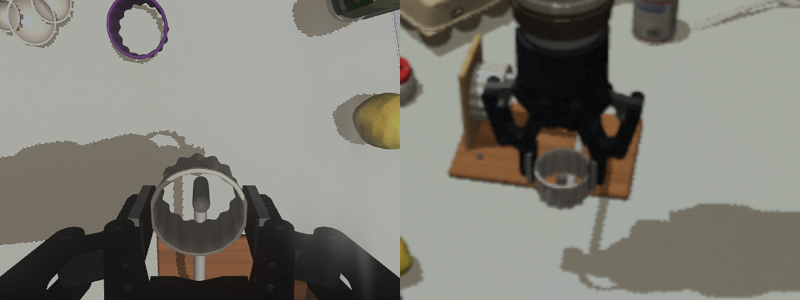

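The tip is inside the ring in both views, and there is no contact force. Releasing and retreating.

Request:
servo_tool --moves '[[[0,0,0],[0,0,0],100],[[0,0,0],[0,0,0],100],[[0,0,0],[0,0,0],100],[[0,0,0],[0,0,0],100],[[0,0,0],[0,0,0],100],[[0,0,0],[0,0,-0.02],100],[[0,0,0],[0,0,-0.03],100],[[0,0,0],[0,0,-0.04],100],[[0,0,0],[-0.02,0,-0.04],100],[[0,0,0],[-0.03,0,0],100],[[0,0,0],[-0.03,0,0],100],[[0,0,0],[0,0,0],100]]'

```text
time: 23.9
ee_pos: [0.4782, 0.0669, 0.263]
tcp_rot: [179.9, -0.0, 99.7]
wrist_force: [-0.2, 0.2, 0.2]
opening: 0.0853
grasp_force: 0.0
```

```bash
python3 - <<'E'
from h import *; from rail import rl
p,d=camera("wrist"); q,e=camera("side"); cv2.imwrite("pics/w7.png",np.hstack([cv2.resize(p,(400,300)),cv2.resize(q[180:330,250:450],(400,300))])[:,:,::-1])
for c,dd in (("wrist",d),("side",e)):
  for n in ("large_mid","small_mid"):
    for m in cut_out(n,c)[:2]:
        P=cloud(m["mask"],dd,c); P=np.c_[np.array([rl(x) for x in P]),P[:,2]]; print(c,n,round(m["score"],2),np.percentile(P,[3,97],axis=0).round(4).tolist())
o=get_obs(); print(o["time"],o["ee_pos"],o["wrist_force"])
E
```

```text
wrist large_mid 0.59 [[0.0981, -0.0286, 0.0334], [0.1307, 0.0331, 0.0967]]
wrist small_mid 0.56 [[-0.0206, 0.1303, 0.053], [0.0232, 0.1591, 0.0965]]
side large_mid 0.84 [[0.0985, -0.0271, 0.0379], [0.1308, 0.0322, 0.0991]]
side small_mid 0.75 [[-0.0748, 0.2717, 0.0009], [-0.0293, 0.3193, 0.0311]]
side small_mid 0.56 [[-0.0211, 0.0839, 0.0128], [0.0234, 0.1593, 0.0984]]
24.2 [0.47760177 0.06989875 0.26269747] [ 0.45388932  0.01222181 -0.02452027]
```

View pics/w7.png

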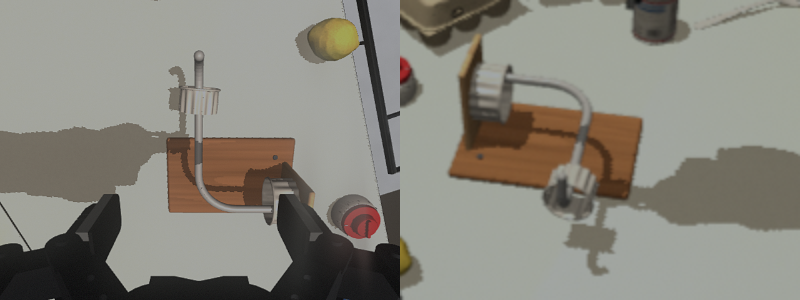

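The small ring hangs on the near leg (rail y 130–159 mm) and the large one is still at the plate. The robot is clear of both, so I'm handing in.

```bash
python3 -c "
from workcell import *
print(job_done())"
```

```text
the job is handed in; nothing more can be done
None
```

The job is handed in at about 24 s: the large cutter hangs against the end plate and the small steel one is on the rod's near leg, with the tin and lemon untouched; joint 2 read −48.59° once (range limit −48.56°) on a wrong-way first move, which could count against the joint-range rule.

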